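# Press a glued umbrella cap home and load it on the force gauge

### The arm

A 6-joint arm with a two-finger parallel gripper is mounted at the origin on the work surface. World frame = base frame: x ahead of the robot, y to its left, z up, the work surface at z = 0. Lengths are in m, angles in degrees, forces in N, time in s.
With the tool pointing down it reaches from about 0.325 to 1 m from the base axis. Payload 5.1 kg.
Tool frame: the origin (TCP) lies on the centre line of the jaws, within the pads' length; the fingertips stand ahead of it and the grasp point (between the pads) lies 2 mm behind it (env.tcp_to_tips is the z of the fingertips in the tool frame, in m); z points along the fingers, y is the direction in which the jaws open and shut (so a half turn about z gives the same grasp; the last joint's range is limited). The gripper opens to 85 mm and grips with 20 to 120 N. Pads are 22 mm wide; open, the fingers measure 114 mm over their backs; the gripper's body (76 mm by 85 mm) begins 54 mm behind the grasp point. The pads swing forward as they close: fully open they stand 13 mm farther back than shut.
Start: joints at [63.965, 7.093, 94.555, -0, 78.352, -4.733], TCP at [0.236, 0.606, 0.21] pointing down, gripper open.
Joint ranges: [-149.61, 149.61], [-58.7, 133.49], [1.44, 155.28], [-77.14, 257.14], [18.33, 153.61], [-166.67, 166.67]. Speed limits (degrees/s): [147.25, 147.25, 180, 180, 180, 180].

### API

Orientations are given as [roll, pitch, yaw] about the fixed x, y, z axes, in that order (R = Rz(yaw) Ry(pitch) Rx(roll)).
In Python, from cell import observe, optics, job, env gives the robot as it stands.
- The arm moves only by the tool step_arm, never from a script. Its argument "rows" is text: rows parted by semicolons, each of 7 numbers parted by spaces: the shift along the tool's x, y, z each as a share of 40 cm, from -1 to 1, then the turn, a rotation vector about the tool's x, y, z each as a share of pi/4 rad, from -1 to 1, then the closure, from 0 (fully open) to 1 (shut). In form: dx dy dz ax ay az fingers; .... A call has 1 to 12 rows; each row is the pose to reach, as a shift and turn from the pose measured when the call began, along the tool's axes at that moment; what a row does not reach only later rows make up. A row lasts 1/8 s, in which the tool goes at most 62.5 mm and 10.7 degrees, less where a joint would pass 70% of its speed; a pose out of reach is approached as far as the arm can. A call with a number of a shift or a turn outside -1 to 1 is refused whole. A call with a gripper value outside its range is refused whole. The fingers move at their own pace and stop on an object; the grip force is fixed at half the most. Time passes only in rows, so rows that repeat a pose let the fingers close. It gives the time, the measured TCP pose, the force and the opening at its end, in the units of the state.
- observe(): the state, without advancing time (a new reading comes with each control period).
- optics.get_image(name): name is "side" or "top" or "wrist"; returns (picture, depth): 420x560x3 uint8, blue, green, red; 420x560 float32, m along the optical axis (not along the pixel's ray), 0 where there is no reading.
- optics.camera_params(name): a dict with "K" (3x3 intrinsics, pixels), "origin" and "orientation" of the camera in the world. Camera axes: x right, y down, z forward; pixel columns grow to the right and rows downward; lengths in m; the calibration is good to about 2 mm. A picture is of the moment at which its call begins: read the wrist's pose just before it. camera_params takes no time and is no camera call; for the wrist camera it gives the pose at the moment of the call.
- job.job_done(): hands the job in, once; it reports no verdict.
The state is a dict: "time": time; "q": joint angles; "joint_vel": joint speeds; "tau": joint torques, N m; "eef_pos": TCP position; "tcp_rot": TCP orientation; "ft_force": force on the tool from outside, world axes, zero at the start; "wrist_torque": the same for the moment, N m; "width": finger opening in m.
Only numpy, scipy, OpenCV 4.12 (cv2) and the standard library are available. Lean on these libraries where they do the work, as an engineer would, in place of code of your own. Each camera call takes 0.05 s, during which the arm holds its last target. There are 200 camera calls.

### The job

An umbrella handle lies in the cradle of the pressing stand with its freshly glued end cap not yet quite home. With the large outer knob run it up against the force gauge's press tip until the cap is closed home and the gauge shows a steady light load of about 5 to 10 newtons (needle between the first and second long ticks after zero), pause there, then bring the load up with the small inner knob until the needle stands at the marker on the dial's rim, let go and leave it standing under that load. Never let the load pass 25 newtons, work only by the knobs (do not push the gauge, the cradle or the handle), and leave the other things on the bench where they are.

Things in the scene. Friction and masses are not known exactly. Their poses are not given: they have to be found in the camera images.
- stand: Hand-driven pressing stand fixed to the bench (all sizes in mm): grey bed 110 (its x) by 430 (its y), top at z 26; on its near (-x) side a grey gear housing 78 high with the two coaxial knobs on top. Origin: centre of the bed's underside on the bench; y is the pressing line (gauge at -y pushing to +y, cradle at +y), x points away from the robot, z up.
- coarse_knob (a point): Centre of the top face of the large OUTER knob (black, knurled, diameter 54, 20 tall, reaching down from this point; underside 4 above the gear housing). Upright axis at x -120, y 0 of the stand; this point is 102 above the bench. The inner knob rises from its middle. Within 70 of the axis nothing else is higher than 82; no part of the stand is above 130.
- fine_knob (a point): Centre of the top face of the small INNER knob (bare aluminium, knurled, diameter 24, 24 tall), on the same upright axis, 129 above the bench and 27 above coarse_knob; a gap of 3 separates it from the top of the outer knob.
- coarse (a joint): Turn of the outer knob, rad, 0 at the start, growing clockwise seen from above; each rad draws the cradle with the handle 6 mm towards the gauge (rack and pinion). It does not turn the inner knob. Rubs with about 0.24 N m and stays where it is left. Range -2 to 8.
- fine (a joint): Turn of the inner knob, rad, 0 at the start, growing clockwise seen from above; each rad moves the gauge 1.2 mm towards the cradle (fine screw). It does not turn the outer knob. Rubs with about 0.06 N m and stays where it is left. Range -3 to 12.
- gauge_slide: The gauge slide: aluminium saddle 88 by 88 on two guide rods, and on it the round force gauge, dial 80 in diameter, facing up 90 above the bench, plunger pointing to the stand's +y. Moves only along the stand's y, by the inner knob. Origin: at bench height below the dial's centre, at y -30 of the stand when the inner knob is at 0. Not to be pushed by hand.
- press_tip (a point): Centre of the flat steel end (diameter 16) of the gauge's plunger, 81 above the bench, on the stand's centre line, facing its +y. With the cap home and the handle on its stop, the cap's face is 122 from the stop's pad: at the start 10 to 25 beyond the tip. The plunger gives 1 mm for each 4 N.
- needle (a joint): Angle of the gauge needle, rad: 0 unloaded, growing clockwise seen from above by 0.18 per newton on the plunger (full scale 30 N = 5.4). Long ticks every 5 N, short ones every 1 N; the zero tick lies 0.44 rad clockwise of the direction to the stand's -x. Once the cap is home, each rad of the outer knob adds about 24 N, of the inner knob about 4.8 N.
- marker (a joint): Angle of the small dark steel marker that sits on the dial's rim, rad, on the same scale as needle (0.18 rad per newton); set at 15 to 20 N. It shows the load wanted.
- needle_tip (a point): Point of the black gauge needle, 31 from the dial's centre.
- mark_point (a point): Point on the dial, 31 from its centre, to which the marker points: where the needle's point is wanted.
- cradle: Cradle table on the bed's +y half, driven along the stand's y by the outer knob; its start varies. Two vees carry the handle's axis 55 above its origin; at its +y end a stop screw with a round pad, whose face lies at its y +48 or, as it was last set, up to 4 further back (unknown). Origin: on the bed's top (26 above the bench), axes as the stand's. Not to be pushed by hand.
- handle: Straight wooden umbrella grip, diameter 30, 106 long, loose in the vees along y, a dark wooden cap (diameter 31, 16 thick) on its end to the gauge. Origin: on its axis at the butt, 0.5 to 8 short of the stop; it runs to -y. Pressed, it slides back to the stop (about 1 N); the cap, on a stub wet with glue, stands an unknown 1 to 3.5 proud and slides home (2 to 3 N); then load rises steeply.
- glue: Bystander, to be left alone: white glue bottle with a cap, diameter 42, 120 high, behind the stand. Sizes in mm.
- screwdriver: Bystander, to be left alone: screwdriver 190 long, lying beside the gear housing in front of the cradle.
- tip_cup: Bystander, to be left alone: small clear cup, diameter 64, 55 high, in front of the stand's right end.
- spare_handle: Bystander, to be left alone: loose straight dark wooden umbrella grip, diameter 30, 106 long, on the bench.
- thread_spool: Bystander, to be left alone: wooden thread spool, diameter 48, 55 high.
- hammer: Bystander, to be left alone: hammer 240 long.
- spanner: Bystander, to be left alone: spanner 160 long.
Things that resemble listed ones, but are neither listed nor needed, are in the scene too. Leave any turquoise look-alike of the handle alone.

How it is judged (in metres and radians):
On the way, in this order (a step that is already met when the one before it is completed fails the run):
1. by the outer knob alone, the cap is closed home and the gauge stands at a light load (4 to 11 N) for 0.3 s, the inner knob not yet turned (within 0.3 rad of its start) (value of joint needle between 0.72 and 1.98 rad and value of joint fine between -0.3 and 0.3 rad), for 0.3 s.
2. by the inner knob (turned up by at least 0.4 rad), the needle is brought to the marker, its point within 8.5 mm of the marked point (about 1.5 N), for 0.3 s (distance between needle_tip and mark_point below 0.0085 m and value of joint fine above 0.4 rad), for 0.3 s.
At the end, for the whole second after the job is handed in: The needle's point stands within 8.5 mm (about 1.5 N) of the marked point, the inner knob turned up by over 0.4 rad, knobs and gauge slide at rest; the handle lies in the vees (within 4 mm sideways, 5 mm in height), its butt back by the end stop (44 to 54 mm along the cradle's y) (all of step 2 and y of handle in the frame of cradle between 0.044 and 0.054 m and x of handle in the frame of cradle between -0.004 and 0.004 m and z of handle in the frame of cradle between 0.05 and 0.06 m and velocity of joint coarse between -0.05 and 0.05 rad/s and velocity of joint fine between -0.05 and 0.05 rad/s and linear speed of gauge_slide below 0.002 m/s); the robot touches nothing.
It fails at once if the load on the cap passes 25 N (needle beyond 4.5 rad) (value of joint needle above 4.5 rad).
It fails at once if the robot pushes on the gauge slide, the cradle or the handle (over 2 N) (contact force between any of the arm, the fingers and gauge_slide above 2 N or contact force between any of the arm, the fingers and cradle above 2 N or contact force between any of the arm, the fingers and handle above 2 N).
It fails at once if a bystander is moved by more than 30 mm (distance of any of glue, screwdriver, tip_cup, spare_handle, thread_spool, hammer, spanner from where it was at the start of the episode above 0.03 m).
It also fails if it takes over 69 s, if anything falls off the work surface, if the arm or the gripper's body presses on something with over 40 N, if the wrist force passes 120 N, or if a joint passes its speed limit or range.

## Working session

There is one attempt and no reset: what is moved stays moved. The work goes in short steps, Python scripts to look and compute and a tool call to move; the robot and the scene stay as the last step left them, time stands still between calls to the robot, and variables do not carry over. Pictures are saved under pics/ and viewed, about 8 in all and at most 12, crops included, and the job is handed in when it is done.

Besides the shell and the picture viewer there is one more tool, called after ">>>" as name(argument=value, ...) on one line, values as JSON. step_arm: Moves the arm, as the interface text tells. Its arguments: {"type":"object","properties":{"rows":{"type":"string"}},"required":["rows"]}

```bash
ls; mkdir -p pics
python3 - <<'E'
from cell import observe, optics, env
import cv2,numpy as np
s=observe(); print(s); print(env.tcp_to_tips)
for n in ("top","side"):
    p,d=optics.get_image(n); cv2.imwrite(f"pics/{n}0.png",p); np.save(f"pics/{n}0.npy",d); print(n,optics.camera_params(n))
E
```

```text
pics
{'time': 0.0, 'q': array([ 6.39639776e+01,  7.13437232e+00,  9.46343402e+01,  4.51158319e-04,
        7.83522707e+01, -4.73218930e+00]), 'joint_vel': array([ 0.10686691,  0.04859437, -0.00595226,  0.01843875,  0.0119472 ,
       -0.03679588]), 'tau': array([ 1.66441525e-03, -4.23584747e+01, -3.65468681e+01,  1.91141498e-05,
        6.76866446e-03,  1.18827487e-05]), 'eef_pos': array([0.23588297, 0.60497969, 0.20824051]), 'tcp_rot': array([-1.79879466e+02, -1.04210888e-02,  1.58696064e+02]), 'ft_force': array([ 0.6595259 , -0.31917896,  0.42923376]), 'wrist_torque': array([ 0.03385863,  0.01676257, -0.02565028]), 'width': 0.08547105198958242}
0.017
top {'K': array([[398.70929189,   0.        , 282.64155848],
       [  0.        , 398.70929189, 199.39227713],
       [  0.        ,   0.        ,   1.        ]]), 'origin': array([ 0.34278027, -0.02926219,  1.15214884]), 'orientation': array([-169.77758237,    1.75900302,  -89.43847941])}
side {'K': array([[384.01727795,   0.        , 276.96411195],
       [  0.        , 384.01727795, 213.95523817],
       [  0.        ,   0.        ,   1.        ]]), 'origin': array([ 0.49937799, -0.78693949,  0.71720231]), 'orientation': array([-128.61749914,   -0.53133162,   -2.44845352])}
```

View pics/top0.png

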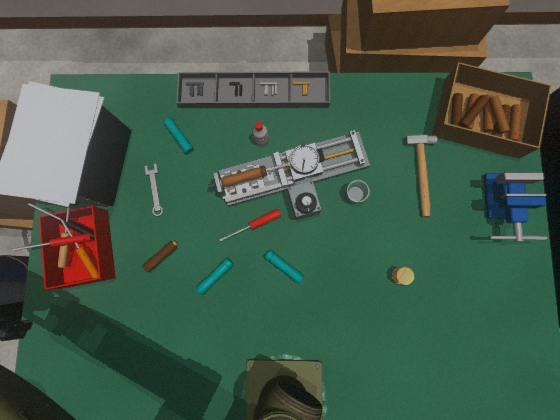

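The top view shows the stand slightly rotated. The knobs are near pixel (306,201), the dial near (303,160), the cradle is to the left, and the arm is out of view at bottom left. I'll enlarge the area around the stand.

```bash
cat > h.py <<'E'
import numpy as np,cv2
from scipy.spatial.transform import Rotation as R
def rot(o): return R.from_euler('xyz',o,degrees=True).as_matrix()
def ray(c,u,v):
    return rot(c['orientation'])@np.linalg.solve(c['K'],[u,v,1.])
def at_z(c,u,v,z):
    r=ray(c,u,v); o=np.array(c['origin']); return o+r*(z-o[2])/r[2]
def proj(c,p):
    q=c['K']@(rot(c['orientation']).T@(np.array(p)-c['origin'])); return q[:2]/q[2]
E
python3 - <<'E'
from cell import optics
from h import *
p=cv2.imread('pics/top0.png');d=np.load('pics/top0.npy')
c=optics.camera_params('top')
a=cv2.resize(p[125:220,205:375],None,fx=4.5,fy=4.5,interpolation=cv2.INTER_CUBIC); cv2.imwrite('pics/c1.png',a)
for u,v in((306,201),(306,203),(303,160)):
    r=ray(c,u,v); print((c['origin']+r*d[v,u]).round(4))
print(at_z(c,306,201,.129))
E
```

```text
[ 0.5228 -0.0568  0.1307]
[ 0.5175 -0.0568  0.1308]
[ 0.6443 -0.0497  0.0908]
[ 0.52306589 -0.05688595  0.129     ]
```

View pics/c1.png

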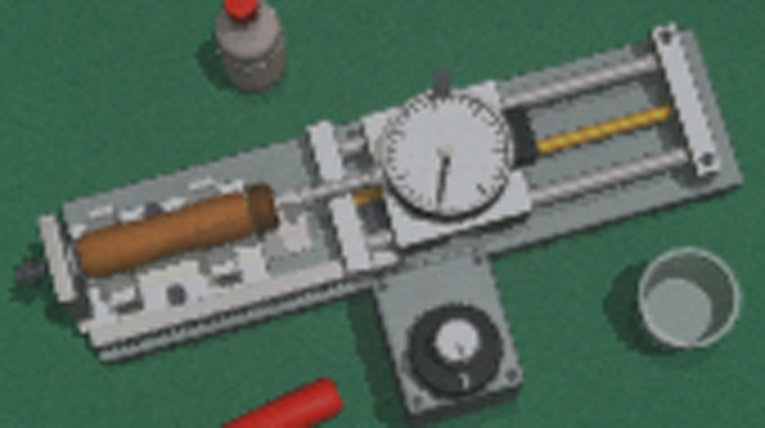

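The crop shows the cap's face nearly at the press tip. The inner knob is at crop (459,341), the dial centre is at (446,153), the marker is at the top of the rim (442,82), and the needle points down to the zero. The bed edge gives a stand yaw of about 15°. Next I'll rectify the dial from the top and side cameras.

```bash
cat >> h.py <<'E'
YAW=np.radians(15.1)
X=np.array([np.cos(YAW),np.sin(YAW),0]);Y=np.array([-np.sin(YAW),np.cos(YAW),0])
def rect(img,c,cen,n=300,half=.05):
    # upright view of dial: right = stand -x rotated..: cols along world -y, rows along -x (like top image)
    g=(np.arange(n)-n/2+.5)/n*2*half
    u,v=np.meshgrid(g,g)
    P=np.stack([cen[0]-v,cen[1]-u,np.full_like(u,cen[2])],-1).reshape(-1,3)
    q=(P-c['origin'])@rot(c['orientation'])@c['K'].T
    m=(q[:,:2]/q[:,2:]).astype(np.float32).reshape(n,n,2)
    return cv2.remap(img,m[...,0],m[...,1],cv2.INTER_CUBIC)
E
python3 - <<'E'
from cell import optics
from h import *
ct,cs=[optics.camera_params(n) for n in('top','side')]
t=cv2.imread('pics/top0.png');s=cv2.imread('pics/side0.png')
D=at_z(ct,304.1,159,.09);K=at_z(ct,307,200.8,.129);K2=at_z(ct,306.8,202.3,.102)
print(D,K,K2, 'pred dial from knob',K+.12*X-.03*Y,'proj side',proj(cs,D),proj(cs,K))
rt=rect(t,ct,D);rs=rect(s,cs,D)
x,y=proj(cs,D).astype(int)
cr=cv2.resize(s[y-60:y+60,x-110:x+70],(600,400),interpolation=cv2.INTER_CUBIC)
o=np.zeros((600,700,3),np.uint8);
cv2.imwrite('pics/c2.png',np.vstack([np.hstack([rt,rs]),cr])[:700]); print(x,y)
E
python3 -c "
import cv2;p=cv2.imread('pics/c2.png');cv2.imwrite('pics/c2.png',cv2.resize(p,None,fx=.85,fy=.85))"
```

```text
[ 0.64735872 -0.052782    0.09      ] [ 0.52360574 -0.05948491  0.129     ] [ 0.52430966 -0.05974524  0.102     ] pred dial from knob [ 0.64727759 -0.05718855  0.129     ] proj side [320.7676916  225.49248006] [271.90559379 216.11446363]
320 225
```

View pics/c2.png

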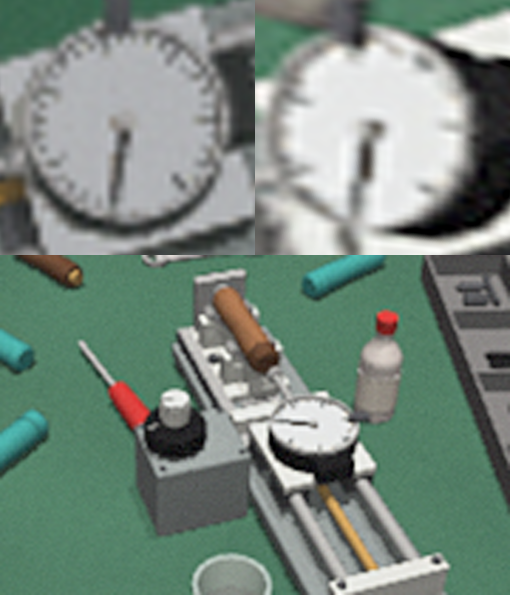

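The rectified views agree. The needle rests on the zero, and the marker sits about 168° clockwise of it, so about 16 N. The side camera sees the dial from beside the gear housing, so the gripper shouldn't block it. I'll move toward the knob now.

>>> step_arm(rows="-0.636 -0.643 0 0 0 -0.5 0; -0.636 -0.643 0 0 0 -0.5 0; -0.636 -0.643 0 0 0 -0.5 0; -0.636 -0.643 0 0 0 -0.5 0; -0.636 -0.643 0 0 0 -0.5 0; -0.636 -0.643 0 0 0 -0.5 0; -0.636 -0.643 0 0 0 -0.5 0; -0.636 -0.643 0 0 0 -0.5 0")

```text
time: 1.1
eef_pos: [0.3793, 0.273, 0.2086]
tcp_rot: [-179.9, -0.1, -178.8]
ft_force: [0.3, 0.3, 0.8]
width: 0.0853
```

```bash
cat >> h.py <<'E'
KN=np.array([.5238,-.0592])
def go(s,pos,yaw=None):
    Rt=rot(s['tcp_rot']); d=Rt.T@(np.array(pos)-s['eef_pos'])/.4
    a=np.zeros(3)
    if yaw is not None:
        a=R.from_matrix(Rt.T@rot([180,0,yaw])).as_rotvec()/(np.pi/4)
    print('pos',s['eef_pos'].round(4),'rot',s['tcp_rot'].round(1),'q6',s['q'][5].round(1),'t',s['time'],'rows',d.round(3),a.round(3))
E
python3 -c "
from cell import observe
from h import *
go(observe(),[*KN,.21],-157)"
```

```text
pos [0.3793 0.273  0.2086] rot [-1.799e+02 -1.000e-01 -1.788e+02] q6 -62.0 t 1.1 rows [-0.344 -0.838 -0.003] [-0.001 -0.002 -0.485]
```

>>> step_arm(rows="-0.344 -0.838 -0.003 0 0 -0.485 0; -0.344 -0.838 -0.003 0 0 -0.485 0; -0.344 -0.838 -0.003 0 0 -0.485 0; -0.344 -0.838 -0.003 0 0 -0.485 0; -0.344 -0.838 -0.003 0 0 -0.485 0; -0.344 -0.838 -0.003 0 0 -0.485 0; -0.344 -0.838 -0.003 0 0 -0.485 0; -0.344 -0.838 -0.003 0 0 -0.485 0")

```text
time: 2.1
eef_pos: [0.5238, -0.0582, 0.2095]
tcp_rot: [180.0, -0.1, -157.0]
ft_force: [-1.1, 0.6, 0.3]
width: 0.0854
```

Run:
```python
from cell import observe,optics
from h import *
go(observe(),[*KN,.21],-157)
c=optics.camera_params('wrist'); p,d=optics.get_image('wrist'); print(c)
s,_=optics.get_image('side')
cv2.imwrite('pics/w1.png',p);cv2.imwrite('pics/s1.png',s);np.save('pics/w1.npy',d)
import pickle;pickle.dump(c,open('pics/w1.pkl','wb'))
cv2.imwrite('pics/ws1.png',np.vstack([p,s])[:, :] if 0 else np.hstack([cv2.resize(p,(400,300)),cv2.resize(s,(400,300))]))
```

```text
pos [ 0.5238 -0.0582  0.2095] rot [ 1.80e+02 -1.00e-01 -1.57e+02] q6 -125.2 t 2.1 rows [ 0.001 -0.002 -0.001] [ 0.001 -0.003  0.001]
{'K': array([[334.13777134,   0.        , 270.26997067],
       [  0.        , 334.13777134, 215.90941936],
       [  0.        ,   0.        ,   1.        ]]), 'origin': array([ 0.45143788, -0.08923216,  0.37435605]), 'orientation': array([1.62042730e+02, 8.48750337e-03, 1.13093808e+02])}
```

View pics/ws1.png

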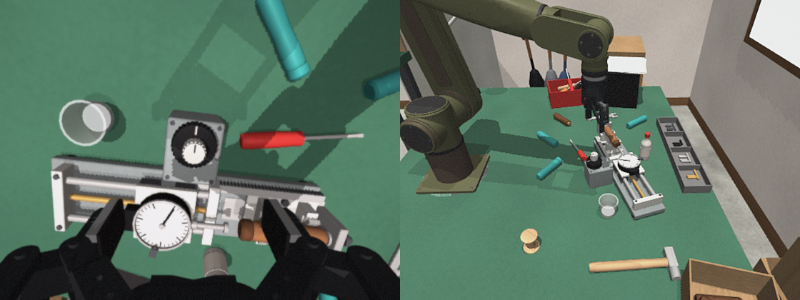

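The wrist view shows the knobs at about (195,150) of the 400-wide picture, with the dial at (165,220) partly between the fingers. The side view shows the gripper behind the housing. I need to check where the TCP and the knob project in both.

Run:
```python
from cell import observe,optics
from h import *
import pickle
c=pickle.load(open('pics/w1.pkl','rb'));d=np.load('pics/w1.npy');cs=optics.camera_params('side')
s=observe()
print('TCP in wrist',proj(c,s['eef_pos']),'side',proj(cs,s['eef_pos']),'knob wrist',proj(c,[*KN,.129]), proj(c,[*KN,.102]),'knob side',proj(cs,[*KN,.129]))
p=cv2.imread('pics/w1.png')
u0,v0=proj(c,[*KN,.129]).astype(int)
a=cv2.resize(p[150:360,150:350],None,fx=2.8,fy=2.8,interpolation=cv2.INTER_CUBIC);cv2.imwrite('pics/w1c.png',a)
```

```text
TCP in wrist [272.09415626 260.47438832] side [271.85146835 188.37711201] knob wrist [269.33419742 214.45838262] [269.42377268 204.76988253] knob side [271.98146921 216.03945804]
```

View pics/w1c.png

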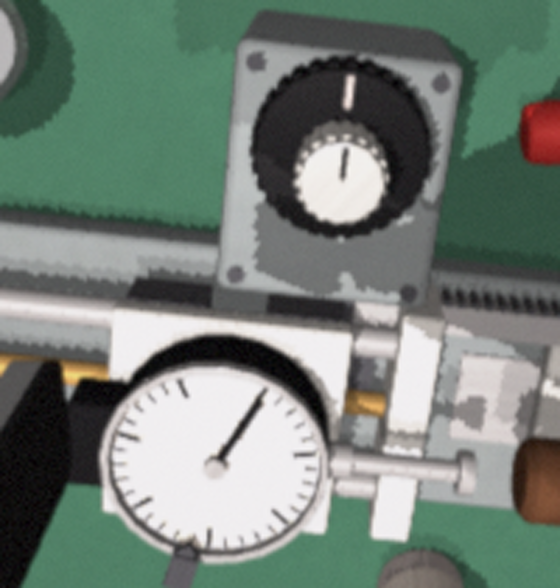

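This crop is clear. The inner knob's centre is at (341,183), the dial's hub at (215,465), the needle tip at (265,392) on zero, and the marker points in at (190,545), between the 15 and 20 N ticks. The tip face is at (475,472) and the cap face at (515,480). I'll compute positions from these.

Run:
```python
from h import *
import pickle
c=pickle.load(open('pics/w1.pkl','rb'))
f=lambda u,v,z:at_z(c,150+u/2.8,150+v/2.8,z)
K=f(341,183,.129);D=f(215,465,.09);print('K',K,'D',D,'predD',K+.12*X-.03*Y)
Oc=f(341,147,.102);print('outer',Oc)
d=f(265,392,.09)-D
def ang(p):
    d=p-D; x=d@-X; y=d@-Y  # clockwise from above: -x -> +y? 
    # bearing cw: ang measured from -X; clockwise seen from above: -X ->(cw) +Y
    return np.arctan2(d@Y,d@-X)-.44
for n,u,v in(('needle',265,392),('5',303,455),('10',283,515),('15',210,535),('mk',189,548),('20',142,503),('25',130,436),('30',183,388)):
    print(n,(ang(f(u,v,.09))%(2*np.pi)/.18).round(2))
t=f(475,472,.081);q=f(515,475,.081);print('gap',(q-t)@Y)
p=cv2.imread('pics/w1.png');cv2.imwrite('pics/dial1.png',cv2.resize(rect(p,c,D),(500,500)))
```

```text
K [ 0.52372786 -0.05717537  0.129     ] D [ 0.64910018 -0.05183438  0.09      ] predD [ 0.64739971 -0.05487901  0.129     ]
outer [ 0.521179   -0.05814405  0.102     ]
needle 34.8
5 4.78
10 9.54
15 14.8
mk 15.9
20 19.99
25 25.09
30 29.98
gap 0.014752242669714432
```

View pics/dial1.png

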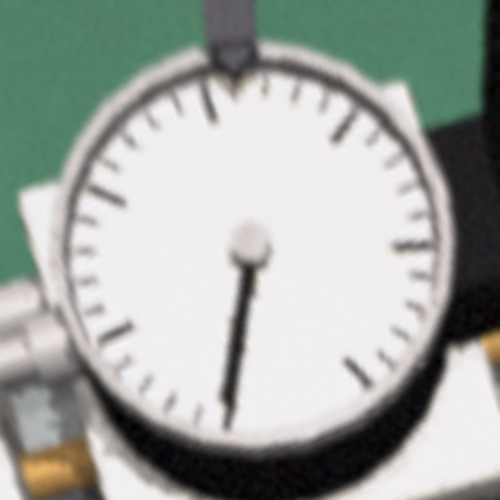

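The marker stands one short tick past 15, so the target is 16 N. The TCP is already on the knob axis, so I'll descend around the outer knob and close.

>>> step_arm(rows="0 0 0.1 0 0 0 0; 0 0 0.2 0 0 0 0; 0 0 0.25 0 0 0 0; 0 0 0.268 0 0 0 0; 0 0 0.268 0 0 0 0; 0 0 0.268 0 0 0 0.3; 0 0 0.268 0 0 0 0.6; 0 0 0.268 0 0 0 1; 0 0 0.268 0 0 0 1; 0 0 0.268 0 0 0 1; 0 0 0.268 0 0 0 1; 0 0 0.268 0 0 0 1")

```text
time: 3.7
eef_pos: [0.5235, -0.0574, 0.1034]
tcp_rot: [180.0, -0.1, -156.9]
ft_force: [-3.0, 0.8, 5.0]
width: 0.0197
```

```bash
cat >> h.py <<'E'
def needle(img,c,D,zero=.44):
    n=300;r=rect(img,c,D,n).mean(2) # 3 px per mm
    th=np.radians(np.arange(0,360,1)); best=[]
    rr=np.arange(9,28,.5)*3
    # bearing: cw from stand -x ; stand vec = -cos X + sin Y
    for t in th:
        v=-np.cos(t+zero)*X+np.sin(t+zero)*Y
        m=np.float32([[150-.5-v[1]*rr],[150-.5-v[0]*rr]]).reshape(2,1,-1)
        best.append(cv2.remap(r.astype(np.float32),m[0],m[1],cv2.INTER_LINEAR).mean())
    b=np.array(best); b=np.convolve(np.r_[b[-2:],b,b[:2]],np.ones(5)/5,'valid')
    i=b.argmin(); k=np.arange(i-6,i+7); w=np.clip(np.median(b)-b[k%360],0,None)**2
    return np.radians((k*w).sum()/w.sum())/.18, b[i], np.median(b)
E
cat > look.py <<'E'
from cell import observe,optics
from h import *
import sys
s=observe();print('t',s['time'],'pos',s['eef_pos'].round(4),'rot',s['tcp_rot'].round(1),'q6',s['q'][5].round(1),'F',s['ft_force'].round(1),'M',s['wrist_torque'].round(2),'w',s['width'].round(4))
fine=float(sys.argv[2]) if len(sys.argv)>2 else 0
D=np.array([.6482,-.0523,.09])+Y*.0012*fine
for n in('side','top'):
    c=optics.camera_params(n);p,_=optics.get_image(n);cv2.imwrite(f'pics/{sys.argv[1]}_{n}.png',p)
    print(n,[float(round(v,2)) for v in needle(p,c,D)])
    cv2.imwrite(f'pics/{sys.argv[1]}_{n}_dial.png',rect(p,c,D))
E
python3 look.py a
python3 - <<'E'
from cell import optics
from h import *
import pickle
D=np.array([.6482,-.0523,.09])
for f,c in(('top0',optics.camera_params('top')),('side0',optics.camera_params('side')),('s1',optics.camera_params('side')),('w1',pickle.load(open('pics/w1.pkl','rb')))):
    print(f,needle(cv2.imread(f'pics/{f}.png'),c,D))
E
```

```text
top0 (np.float64(0.0007330268070757436), np.float64(86.18592529296876), np.float64(179.3709686279297))
side0 (np.float64(1.0805678474151028), np.float64(94.65901489257814), np.float64(230.61342163085942))
s1 (np.float64(1.080558181858723), np.float64(100.58952178955077), np.float64(236.21137084960938))
w1 (np.float64(-0.02553369617498123), np.float64(55.521111297607426), np.float64(239.134033203125))Traceback (most recent call last):
  File "look.py", line 4, in <module>
    s=observe();print('t',s['time'],'pos',s['eef_pos'].round(4),'rot',s['tcp_rot'].round(1),'q6',s['q'][5].round(1),'F',s['ft_force'].round(1),'M',s['wrist_torque'].round(2),'w',s['width'].round(4))
                                                                                                                                                                                  ^^^^^^^^^^^^^^^^
AttributeError: 'float' object has no attribute 'round'
```

The gripper closed to 20 mm, so it hasn't gripped the 54 mm outer knob. I need to see why.

```bash
sed -i "s/s\['width'\].round(4)/round(float(s['width']),4)/" look.py; python3 look.py a
python3 - <<'E'
from cell import observe,optics
from h import *
p,d=optics.get_image('wrist');cv2.imwrite('pics/w2.png',p)
s=cv2.imread('pics/a_side.png')
cv2.imwrite('pics/ws2.png',np.hstack([p[60:360,90:450],cv2.resize(s[130:280,190:370],(360,300),interpolation=cv2.INTER_CUBIC)]))
E
```

```text
t 3.7 pos [ 0.5235 -0.0574  0.1034] rot [ 1.800e+02 -1.000e-01 -1.569e+02] q6 -125.2 F [-3.   0.8  5. ] M [ 0.38  0.44 -0.06] w 0.0197
side [1.08, 104.68, 238.45]
top [23.46, 64.6, 81.1]
```

View pics/ws2.png

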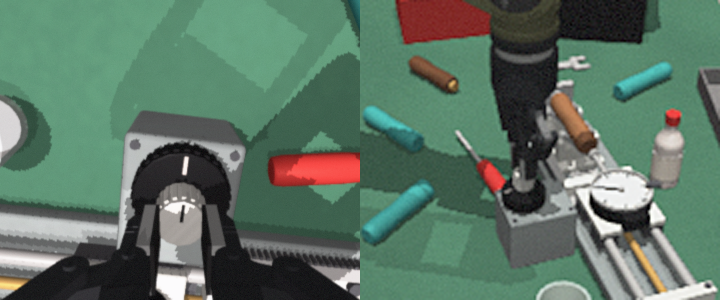

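The tips slid up on top of the outer knob and closed on the inner one. When open, the pads stand farther back and overlapped the outer knob too little. The inner knob's line is unturned and the needle is unchanged. I'll open, go 7 mm lower, check the force, then close.

>>> step_arm(rows="0 0 0 0 0 0 0; 0 0 0 0 0 0 0; 0 0 0 0 0 0 0; 0 0 0 0 0 0 0; 0 0 0.009 0 0 0 0; 0 0 0.0175 0 0 0 0; 0 0 0.0175 0 0 0 0; 0 0 0.0175 0 0 0 0; 0 0 0.0175 0 0 0 0")

```text
time: 4.97
eef_pos: [0.5235, -0.0575, 0.0966]
tcp_rot: [-180.0, -0.1, -156.9]
ft_force: [0.4, -0.0, -0.6]
width: 0.0851
```

>>> step_arm(rows="0 0 0 0 0 0 0.2; 0 0 0 0 0 0 0.3; 0 0 0 0 0 0 0.5; 0 0 0 0 0 0 0.7; 0 0 0 0 0 0 1; 0 0 0 0 0 0 1; 0 0 0 0 0 0 1")

```text
time: 5.85
eef_pos: [0.5235, -0.0574, 0.0969]
tcp_rot: [180.0, -0.1, -156.9]
ft_force: [-2.7, 0.9, 4.1]
width: 0.0207
```

```bash
python3 look.py b
python3 - <<'E'
from cell import observe,optics
from h import *
c=optics.camera_params('wrist');p,d=optics.get_image('wrist');cv2.imwrite('pics/w3.png',p)
print(proj(c,[*KN,.129]),proj(c,[*KN,.102]),proj(c,observe()['eef_pos']),c['origin'])
s=cv2.imread('pics/b_side.png')
cv2.imwrite('pics/ws3.png',np.hstack([cv2.resize(p[180:400,180:360],(400,489),interpolation=cv2.INTER_CUBIC),cv2.resize(s[150:260,240:330],(400,489),interpolation=cv2.INTER_CUBIC)]))
E
```

```text
t 5.85 pos [ 0.5235 -0.0574  0.0969] rot [ 1.800e+02 -1.000e-01 -1.569e+02] q6 -125.2 F [-2.7  0.9  4.1] M [ 0.23  0.38 -0.02] w 0.0207
side [1.08, 105.18, 238.43]
top [11.11, 64.01, 80.11]
[266.60065872 290.40853067] [267.15672868 263.69266751] [270.57981446 260.24048   ] [ 0.45106304 -0.08848895  0.26162823]
```

View pics/ws3.png

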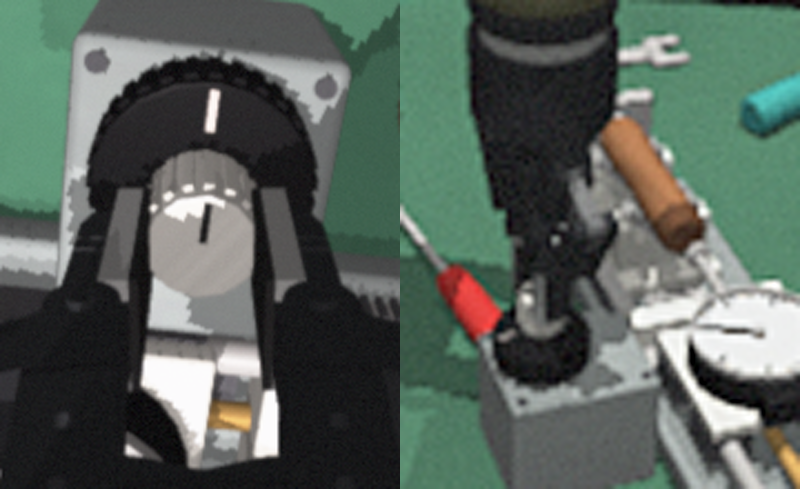

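Run:
```python
from cell import observe,optics
from h import *
import pickle
def tool(c,d,eef,rt):
    v,u=np.mgrid[0:420,0:560]; r=np.stack([(u-c['K'][0,2])/c['K'][0,0],(v-c['K'][1,2])/c['K'][1,1],np.ones_like(u)],-1)*d[...,None]
    return (r@rot(c['orientation']).T+c['origin']-eef)@rot(rt)
c1=pickle.load(open('pics/w1.pkl','rb'));d1=np.load('pics/w1.npy')
s=observe();c=optics.camera_params('wrist');_,d=optics.get_image('wrist')
for nm,T,dd in(('open',tool(c1,d1,np.array([.5238,-.0582,.2095]),[180,-.1,-157]),d1),('closed',tool(c,d,s['eef_pos'],s['tcp_rot']),d)):
    m=(dd>0)&(abs(T[...,0])<.03)&(T[...,2]<.03)&(T[...,2]>-.08)&(abs(T[...,1])<.075)
    P=T[m]; v,u=np.nonzero(m)
    for y0 in np.arange(-.07,.07,.01):
        k=(P[:,1]>=y0)&(P[:,1]<y0+.01)
        if k.sum()>5:
            j=np.argmax(P[k,2]); print(nm,'y',round(y0*1e3),'n',k.sum(),'zmax',(P[k][j]*1e3).round(1),'px',u[k][j],v[k][j])
```

```text
open y -70 n 91 zmax [  5.8 -60.6 -76.4] px 81 348
open y -60 n 565 zmax [  6.1 -52.6 -41.5] px 145 290
open y -50 n 3057 zmax [ -2.7 -43.  -35. ] px 174 300
open y 40 n 3065 zmax [  3.9  42.7 -34.9] px 368 287
open y 50 n 569 zmax [  6.1  54.2 -41.1] px 400 290
open y 60 n 88 zmax [  6.4  60.  -76.9] px 460 348
closed y -50 n 552 zmax [-30.  -40.8  22.1] px 206 288
closed y -40 n 3044 zmax [ 25.5 -34.3  23.6] px 212 203
closed y -30 n 2404 zmax [ 29.9 -21.2  22.8] px 234 196
closed y -20 n 3709 zmax [ 30.  -13.   29.8] px 249 193
closed y -10 n 2306 zmax [28.7 -3.4 30. ] px 265 195
closed y 0 n 2311 zmax [28.1  1.4 29.9] px 273 196
closed y 10 n 3653 zmax [26.9 11.7 29.8] px 290 198
closed y 20 n 2320 zmax [26.3 20.7 29.8] px 305 199
closed y 30 n 2964 zmax [24.4 35.3 29.8] px 329 202
closed y 40 n 529 zmax [ 11.2  41.2 -68.4] px 393 319
```

Run:
```python
from cell import observe,optics,env
from h import *
import pickle
c1=pickle.load(open('pics/w1.pkl','rb'));d1=np.load('pics/w1.npy')
c=optics.camera_params('wrist');_,d=optics.get_image('wrist')
def w(c,d,u,v): return (np.array(c['origin'])+ray(c,u,v)*d[v,u]).round(4)
for n,u,v in(('inner',272,218),('outer',300,205),('housing',240,165),('dial',227,316),('bench',220,165)): print(n,w(c1,d1,u,v))
for n,u,v in(('inner',268,292),('outer',250,235),('housing',222,215)): print('now',n,w(c,d,u,v))
for u,v in((236,266),(236,280),(236,300),(304,280),(300,300),(290,330)): print('pad',w(c,d,u,v))
print(observe()['eef_pos'],[a for a in dir(env) if a[0]!='_'])
```

```text
inner [ 0.5257 -0.0561  0.1287]
outer [ 0.5139 -0.0352  0.1019]
housing [ 0.5069 -0.095   0.0767]
dial [ 0.6455 -0.0523  0.0949]
bench [ 5.300e-01 -1.172e-01 -3.000e-04]
now inner [ 0.5241 -0.0584  0.1294]
now outer [ 0.5122 -0.0736  0.1023]
now housing [ 0.5162 -0.0909  0.0787]
pad [ 0.5203 -0.0758  0.1242]
pad [ 0.5199 -0.0747  0.137 ]
pad [ 0.5194 -0.0733  0.1521]
pad [ 0.5084 -0.0487  0.1376]
pad [ 0.5089 -0.0519  0.1541]
pad [ 0.5725 -0.0226  0.0782]
[ 0.52353476 -0.05735463  0.09685036] ['Unreachable', 'tcp_to_tips']
```

Wrist depth agrees with the stand's heights (inner knob top 0.129, outer 0.102). It also shows the actual fingertips about 25–35 mm behind the reported TCP, not 17 mm ahead. So the gripper has been closing on the inner knob. I'll open and check where the palm is before going lower.

>>> step_arm(rows="0 0 0 0 0 0 0; 0 0 0 0 0 0 0; 0 0 0 0 0 0 0; 0 0 0 0 0 0 0; 0 0 0 0 0 0 0")

```text
time: 6.72
eef_pos: [0.5236, -0.0574, 0.0968]
tcp_rot: [180.0, -0.1, -156.9]
ft_force: [0.8, 0.2, -0.0]
width: 0.0855
```

Run:
```python
from cell import observe,optics
from h import *
s=observe();c=optics.camera_params('wrist');p,d=optics.get_image('wrist');cv2.imwrite('pics/w4.png',p)
def w(u,v): return rot(s['tcp_rot']).T@(np.array(c['origin'])+ray(c,u,v)*d[v,u]-s['eef_pos'])*1e3
for u in(270,285): print(u,[(v,w(u,v).round(0).tolist()) for v in range(300,420,12)])
cs=optics.camera_params('side');q,ds=optics.get_image('side');cv2.imwrite('pics/s4.png',q)
# gripper points in tool frame from side depth
v,u=np.mgrid[0:420,0:560]
r=np.stack([(u-cs['K'][0,2])/cs['K'][0,0],(v-cs['K'][1,2])/cs['K'][1,1],np.ones_like(u)],-1)*ds[...,None]
P=r@rot(cs['orientation']).T+cs['origin']
m=(ds>0)&(np.hypot(P[...,0]-.5235,P[...,1]+.0574)<.075)&(P[...,2]>.08)
for y0 in np.arange(.08,.3,.01):
    k=m&(P[...,2]>=y0)&(P[...,2]<y0+.01)
    if k.sum(): 
        T=(P[k]-s['eef_pos'])@rot(s['tcp_rot'])*1e3
        print(round(y0,2),k.sum(),'toolx',T[:,0].min().round(),T[:,0].max().round(),'tooly',T[:,1].min().round(),T[:,1].max().round())
z=cv2.resize(q[130:260,220:340],(480,520),interpolation=cv2.INTER_CUBIC)
cv2.imwrite('pics/s4c.png',z)
```

```text
270 [(300, [-5.0, -0.0, -31.0]), (312, [-11.0, -0.0, -32.0]), (324, [-54.0, -0.0, 18.0]), (336, [-76.0, -0.0, 35.0]), (348, [-81.0, -0.0, 28.0]), (360, [-91.0, -0.0, 28.0]), (372, [-101.0, -0.0, 27.0]), (384, [-113.0, -0.0, 29.0]), (396, [9.0, -0.0, -98.0]), (408, [11.0, -0.0, -103.0])]
285 [(300, [-4.0, 7.0, -33.0]), (312, [-45.0, 9.0, 19.0]), (324, [-54.0, 9.0, 19.0]), (336, [-84.0, 11.0, 45.0]), (348, [-106.0, 12.0, 59.0]), (360, [-117.0, 12.0, 57.0]), (372, [-124.0, 12.0, 52.0]), (384, [-155.0, 13.0, 71.0]), (396, [10.0, 4.0, -99.0]), (408, [11.0, 3.0, -103.0])]
0.08 193 toolx -58.0 30.0 tooly -39.0 36.0
0.09 70 toolx -23.0 30.0 tooly -27.0 8.0
0.1 150 toolx -21.0 30.0 tooly -27.0 26.0
0.11 28 toolx -2.0 16.0 tooly -11.0 5.0
0.12 39 toolx -5.0 15.0 tooly -12.0 13.0
0.13 57 toolx -10.0 15.0 tooly -49.0 47.0
0.14 57 toolx -8.0 13.0 tooly -55.0 50.0
0.15 63 toolx -8.0 13.0 tooly -56.0 51.0
0.16 50 toolx -8.0 13.0 tooly -56.0 50.0
0.17 34 toolx -2.0 15.0 tooly -55.0 53.0
0.18 92 toolx -10.0 15.0 tooly -74.0 70.0
0.19 92 toolx -11.0 18.0 tooly -73.0 72.0
0.2 101 toolx -11.0 19.0 tooly -72.0 73.0
0.21 102 toolx -18.0 21.0 tooly -71.0 32.0
0.22 120 toolx -19.0 21.0 tooly -70.0 24.0
0.23 141 toolx -11.0 14.0 tooly -68.0 -4.0
0.24 42 toolx -11.0 34.0 tooly -38.0 -11.0
0.25 117 toolx -25.0 39.0 tooly -38.0 7.0
0.26 132 toolx -32.0 39.0 tooly -37.0 6.0
0.27 126 toolx -30.0 39.0 tooly -37.0 7.0
0.28 138 toolx -29.0 39.0 tooly -37.0 6.0
0.29 207 toolx -34.0 39.0 tooly -38.0 25.0
```

View pics/s4c.png

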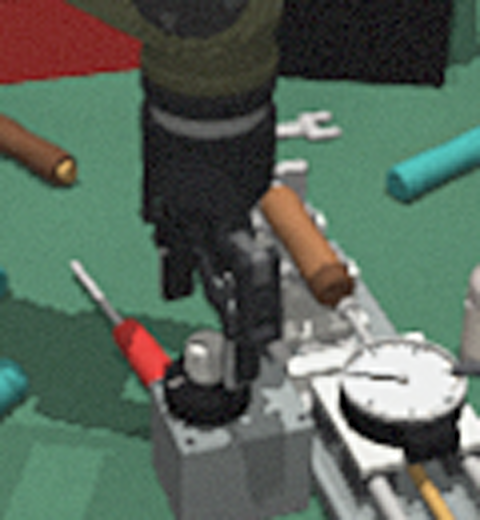

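Both cameras agree: with the jaws open, the real tips are at z≈0.131 while the reported TCP is at 0.097. That makes the reported TCP about 40 mm too far forward along the tool compared with the description. The side crop confirms the open tips hang just above the knob. The offset is along the tool axis only, so I'll go 37 mm lower, leaving the palm near 0.16, above the inner knob. I'll watch the force, then close.

>>> step_arm(rows="0 0 0.03 0 0 0 0; 0 0 0.06 0 0 0 0; 0 0 0.08 0 0 0 0; 0 0 0.0925 0 0 0 0; 0 0 0.0925 0 0 0 0; 0 0 0.0925 0 0 0 0")

```text
time: 7.58
eef_pos: [0.5239, -0.0575, 0.0602]
tcp_rot: [-180.0, -0.1, -156.9]
ft_force: [-0.3, -0.2, -0.3]
width: 0.0855
```

>>> step_arm(rows="0 0 0 0 0 0 0.2; 0 0 0 0 0 0 0.3; 0 0 0 0 0 0 0.5; 0 0 0 0 0 0 0.7; 0 0 0 0 0 0 1; 0 0 0 0 0 0 1")

```text
time: 8.32
eef_pos: [0.5239, -0.0572, 0.0611]
tcp_rot: [180.0, -0.0, -156.9]
ft_force: [-3.2, 2.1, 5.2]
width: 0.052
```

```bash
python3 look.py c
```

```text
t 8.325 pos [ 0.5239 -0.0572  0.0611] rot [ 180.    -0.  -156.9] q6 -125.2 F [-3.2  2.1  5.2] M [0.37 0.51 0.03] w 0.052
side [1.08, 103.53, 237.85]
top [7.17, 59.99, 151.08]
```

The width of 0.052 means the outer knob is gripped. Before turning, I'll fix the side camera's hub offset so that the needle reads zero.

```bash
python3 - <<'E'
from cell import optics
from h import *
c=optics.camera_params('side');p=cv2.imread('pics/c_side.png')
for dx in(-.003,-.001,.001):
  for dy in(0,.002,.004,.006):
    print(dx,dy,[round(float(v),2) for v in needle(p,c,np.array([.6482+dx,-.0523+dy,.09]))])
E
sed -i "s/^D=.*/D=np.array([.6472,-.0488,.09])+Y*.0012*fine/" look.py
```

```text
-0.003 0 [1.35, 107.68, 238.09]
-0.003 0.002 [0.76, 103.06, 238.21]
-0.003 0.004 [0.1, 106.75, 238.44]
-0.003 0.006 [34.41, 118.08, 238.48]
-0.001 0 [1.17, 104.19, 238.05]
-0.001 0.002 [0.59, 98.5, 238.2]
-0.001 0.004 [-0.01, 100.95, 238.44]
-0.001 0.006 [34.22, 110.43, 238.37]
0.001 0 [0.99, 103.51, 237.68]
0.001 0.002 [0.47, 95.08, 238.11]
0.001 0.004 [34.72, 94.3, 238.41]
0.001 0.006 [34.04, 100.19, 238.3]
```

>>> step_arm(rows="0 0 0 0 0 0.2 1; 0 0 0 0 0 0.4 1; 0 0 0 0 0 0.6 1; 0 0 0 0 0 0.8 1; 0 0 0 0 0 1 1; 0 0 0 0 0 1 1; 0 0 0 0 0 1 1")

```text
time: 9.3
eef_pos: [0.5239, -0.0579, 0.0611]
tcp_rot: [-179.9, -0.0, 158.2]
ft_force: [-1.1, -5.3, 1.5]
width: 0.0518
```

```bash
python3 look.py d
```

```text
t 9.3 pos [ 0.5239 -0.0579  0.0611] rot [-179.9   -0.   158.2] q6 -80.3 F [-1.1 -5.3  1.5] M [-0.66  0.12 -0.14] w 0.0518
side [0.11, 99.47, 238.23]
top [7.58, 58.11, 90.94]
```

>>> step_arm(rows="0 0 0 0 0 0.2 1; 0 0 0 0 0 0.4 1; 0 0 0 0 0 0.6 1; 0 0 0 0 0 0.8 1; 0 0 0 0 0 1 1; 0 0 0 0 0 1 1; 0 0 0 0 0 1 1")

```text
time: 10.28
eef_pos: [0.5234, -0.0585, 0.0611]
tcp_rot: [-179.8, 0.1, 113.3]
ft_force: [-2.5, -4.9, 1.4]
width: 0.0518
```

```bash
python3 look.py e; python3 -c "
import cv2,numpy as np
a=[cv2.resize(cv2.imread(f'pics/{k}_side.png')[150:260,250:350],(380,418),interpolation=cv2.INTER_CUBIC) for k in 'ce']
cv2.imwrite('pics/ce.png',np.hstack(a))"
```

```text
t 10.275 pos [ 0.5234 -0.0585  0.0611] rot [-1.798e+02  1.000e-01  1.133e+02] q6 -35.3 F [-2.5 -4.9  1.4] M [-0.7   0.4  -0.22] w 0.0518
side [0.11, 100.74, 238.58]
top [27.21, 57.32, 95.59]
```

View pics/ce.png

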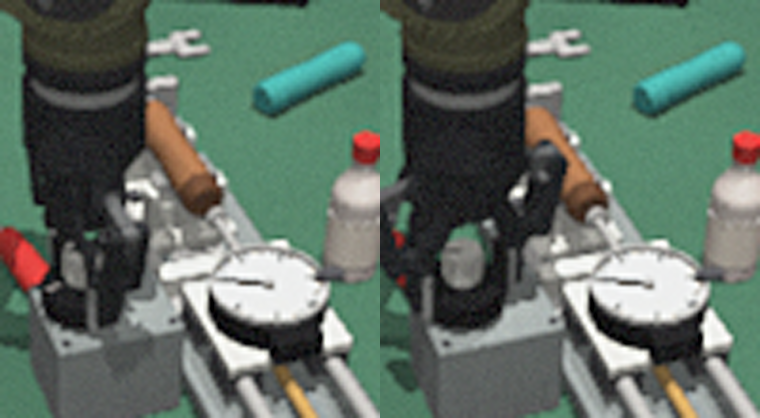

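The handle and cradle have advanced, and the cap at (590,200) is now nearly on the tip at (598,213). The needle is still at zero. From here I'll use smaller turns.

>>> step_arm(rows="0 0 0 0 0 0.2 1; 0 0 0 0 0 0.4 1; 0 0 0 0 0 0.4 1; 0 0 0 0 0 0.4 1")

```text
time: 10.88
eef_pos: [0.5231, -0.0586, 0.0612]
tcp_rot: [-179.8, 0.1, 95.4]
ft_force: [-3.0, -4.7, 2.2]
width: 0.0518
```

```bash
python3 look.py f|head -2
```

```text
t 10.875 pos [ 0.5231 -0.0586  0.0612] rot [-1.798e+02  1.000e-01  9.540e+01] q6 -17.5 F [-3.  -4.7  2.2] M [-0.57  0.42 -0.15] w 0.0518
side [0.11, 101.02, 238.63]
```

>>> step_arm(rows="0 0 0 0 0 0.2 1; 0 0 0 0 0 0.4 1; 0 0 0 0 0 0.4 1; 0 0 0 0 0 0.4 1")

```text
time: 11.48
eef_pos: [0.5227, -0.0586, 0.0611]
tcp_rot: [-179.8, 0.2, 77.6]
ft_force: [-4.7, -2.8, 2.0]
width: 0.0521
```

```bash
python3 look.py g|head -2
```

```text
t 11.475 pos [ 0.5227 -0.0586  0.0611] rot [-179.8    0.2   77.6] q6 0.3 F [-4.7 -2.8  2. ] M [-0.49  0.44 -0.21] w 0.0521
side [0.11, 100.17, 238.63]
```

>>> step_arm(rows="0 0 0 0 0 0.2 1; 0 0 0 0 0 0.4 1; 0 0 0 0 0 0.4 1; 0 0 0 0 0 0.4 1")

```text
time: 12.08
eef_pos: [0.5224, -0.0585, 0.0612]
tcp_rot: [-179.8, 0.2, 60.0]
ft_force: [-4.2, -3.7, 3.5]
width: 0.0518
```

```bash
python3 look.py i|head -2
```

```text
t 12.075 pos [ 0.5224 -0.0585  0.0612] rot [-179.8    0.2   60. ] q6 18.0 F [-4.2 -3.7  3.5] M [-0.51  0.49 -0.29] w 0.0518
side [0.11, 101.05, 238.73]
```

>>> step_arm(rows="0 0 0 0 0 0.2 1; 0 0 0 0 0 0.3 1; 0 0 0 0 0 0.3 1; 0 0 0 0 0 0.3 1")

```text
time: 12.68
eef_pos: [0.5222, -0.0583, 0.0611]
tcp_rot: [-179.9, 0.3, 46.6]
ft_force: [-4.4, -2.1, 3.5]
width: 0.0519
```

```bash
python3 look.py j|head -2
```

```text
t 12.675 pos [ 0.5222 -0.0583  0.0611] rot [-179.9    0.3   46.6] q6 31.3 F [-4.4 -2.1  3.5] M [-0.4   0.6  -0.03] w 0.0519
side [0.18, 99.72, 238.76]
```

>>> step_arm(rows="0 0 0 0 0 0.2 1; 0 0 0 0 0 0.3 1; 0 0 0 0 0 0.3 1; 0 0 0 0 0 0.3 1")

```text
time: 13.28
eef_pos: [0.522, -0.0582, 0.0611]
tcp_rot: [-179.9, 0.3, 33.2]
ft_force: [-4.4, -0.1, 4.0]
width: 0.0519
```

```bash
python3 look.py k|head -2
```

```text
t 13.275 pos [ 0.522  -0.0582  0.0611] rot [-179.9    0.3   33.2] q6 44.7 F [-4.4 -0.1  4. ] M [-0.36  0.64 -0.2 ] w 0.0519
side [0.98, 103.99, 238.46]
```

The handle is sliding at about 1 N.

>>> step_arm(rows="0 0 0 0 0 0.2 1; 0 0 0 0 0 0.3 1; 0 0 0 0 0 0.3 1; 0 0 0 0 0 0.3 1")

```text
time: 13.88
eef_pos: [0.5219, -0.0579, 0.0611]
tcp_rot: [-179.9, 0.3, 19.8]
ft_force: [-5.4, -1.1, 3.3]
width: 0.0524
```

```bash
python3 look.py l|head -2
```

```text
t 13.875 pos [ 0.5219 -0.0579  0.0611] rot [-179.9    0.3   19.8] q6 58.1 F [-5.4 -1.1  3.3] M [-0.15  0.72 -0.14] w 0.0524
side [1.06, 100.81, 238.11]
```

>>> step_arm(rows="0 0 0 0 0 0.2 1; 0 0 0 0 0 0.3 1; 0 0 0 0 0 0.3 1; 0 0 0 0 0 0.3 1")

```text
time: 14.48
eef_pos: [0.5218, -0.0577, 0.0611]
tcp_rot: [-180.0, 0.3, 6.3]
ft_force: [-4.4, 0.9, 4.2]
width: 0.052
```

```bash
python3 look.py m|head -2
```

```text
t 14.475 pos [ 0.5218 -0.0577  0.0611] rot [-180.     0.3    6.3] q6 71.6 F [-4.4  0.9  4.2] M [ 0.02  0.77 -0.17] w 0.052
side [1.94, 84.12, 238.11]
```

>>> step_arm(rows="0 0 0 0 0 0.2 1; 0 0 0 0 0 0.2 1; 0 0 0 0 0 0.2 1")

```text
time: 14.95
eef_pos: [0.5218, -0.0575, 0.0611]
tcp_rot: [-180.0, 0.4, -2.5]
ft_force: [-5.5, 1.1, 4.1]
width: 0.0521
```

```bash
python3 look.py n|head -2
```

```text
t 14.95 pos [ 0.5218 -0.0575  0.0611] rot [-180.     0.4   -2.5] q6 80.4 F [-5.5  1.1  4.1] M [ 0.12  0.74 -0.09] w 0.0521
side [1.83, 95.98, 237.99]
```

The cap is sliding at about 2 N. Turns are now 9°, which adds at most about 3.8 N each.

>>> step_arm(rows="0 0 0 0 0 0.2 1; 0 0 0 0 0 0.2 1; 0 0 0 0 0 0.2 1")

```text
time: 15.42
eef_pos: [0.5218, -0.0574, 0.0611]
tcp_rot: [180.0, 0.3, -11.4]
ft_force: [-4.6, 1.3, 4.1]
width: 0.0521
```

```bash
python3 look.py o|head -2
```

```text
t 15.425 pos [ 0.5218 -0.0574  0.0611] rot [180.    0.3 -11.4] q6 89.3 F [-4.6  1.3  4.1] M [ 0.25  0.7  -0.06] w 0.0521
side [3.39, 79.93, 238.18]
```

>>> step_arm(rows="0 0 0 0 0 0.2 1; 0 0 0 0 0 0.2 1; 0 0 0 0 0 0.2 1")

```text
time: 15.9
eef_pos: [0.5219, -0.0572, 0.0611]
tcp_rot: [179.9, 0.3, -20.3]
ft_force: [-5.0, 3.5, 4.6]
width: 0.0516
```

```bash
python3 look.py p|head -2
```

```text
t 15.9 pos [ 0.5219 -0.0572  0.0611] rot [179.9   0.3 -20.3] q6 98.2 F [-5.   3.5  4.6] M [ 0.42  0.69 -0.1 ] w 0.0516
side [6.8, 118.49, 238.06]
```

The load is 6.8 N and rising at the steep rate, so the cap is home. I'll hold, release, raise to the inner knob's level, and turn back with the jaws open to regain wrist range.

>>> step_arm(rows="0 0 0 0 0 0 1; 0 0 0 0 0 0 1; 0 0 0 0 0 0 1; 0 0 0 0 0 0 1; 0 0 0 0 0 0 0; 0 0 0 0 0 0 0; 0 0 0 0 0 0 0; 0 0 0 0 0 0 0; 0 0 -0.03 0 0 0 0; 0 0 -0.065 0 0 0 0; 0 0 -0.065 0 0 0 0")

```text
time: 17.38
eef_pos: [0.5237, -0.0576, 0.0896]
tcp_rot: [180.0, 0.1, -20.4]
ft_force: [-0.3, -0.8, -0.5]
width: 0.0852
```

```bash
python3 look.py q|head -2; python3 -c "
from cell import observe
from h import *
go(observe(),[.5236,-.0576,.087],60)"
```

```text
t 17.375 pos [ 0.5237 -0.0576  0.0896] rot [ 1.80e+02  1.00e-01 -2.04e+01] q6 98.3 F [-0.3 -0.8 -0.5] M [ 0.02  0.02 -0.  ] w 0.0852
side [6.8, 120.57, 238.57]
pos [ 0.5224 -0.0573  0.0878] rot [179.9   0.3 -20.4] q6 98.3 t 17.475 rows [ 0.003 -0.     0.002] [-0.003  0.006 -1.786]
```

The load holds at 6.8 N after release. Rotating back about 130°.

>>> step_arm(rows="0 0 0 0 0 -0.23 0; 0 0 0 0 0 -0.46 0; 0 0 0 0 0 -0.7 0; 0 0 0 0 0 -0.95 0; 0 0 0 0 0 -0.95 0; 0 0 0 0 0 -0.95 0")

```text
time: 18.23
eef_pos: [0.5221, -0.0573, 0.0875]
tcp_rot: [-179.8, 0.3, 22.3]
ft_force: [-0.5, -0.3, 0.7]
width: 0.0856
```

>>> step_arm(rows="0 0 0 0 0 -0.23 0; 0 0 0 0 0 -0.46 0; 0 0 0 0 0 -0.7 0; 0 0 0 0 0 -0.95 0; 0 0 0 0 0 -0.95 0; 0 0 0 0 0 -0.95 0")

```text
time: 18.98
eef_pos: [0.5221, -0.0572, 0.0874]
tcp_rot: [-179.7, 0.1, 64.8]
ft_force: [0.6, 0.3, 0.4]
width: 0.0856
```

>>> step_arm(rows="0 0 0 0 0 -0.23 0; 0 0 0 0 0 -0.46 0; 0 0 0 0 0 -0.7 0; 0 0 0 0 0 -0.95 0; 0 0 0 0 0 -0.95 0; 0 0 0 0 0 -0.95 0")

```text
time: 19.73
eef_pos: [0.5221, -0.0572, 0.0874]
tcp_rot: [-179.7, -0.1, 107.4]
ft_force: [1.0, 1.0, -1.0]
width: 0.0853
```

```bash
python3 look.py r|head -2; python3 -c "
from cell import observe
from h import *
go(observe(),[.5234,-.0575,.087])"
```

```text
t 19.725 pos [ 0.5221 -0.0572  0.0874] rot [-1.797e+02 -1.000e-01  1.074e+02] q6 -29.5 F [ 1.  1. -1.] M [-0.03  0.02  0.  ] w 0.0853
side [6.8, 121.32, 239.23]
pos [ 0.5221 -0.0573  0.0874] rot [-1.797e+02 -1.000e-01  1.074e+02] q6 -29.5 t 19.825 rows [-0.002  0.003  0.001] [0. 0. 0.]
```

>>> step_arm(rows="-0.002 0.003 0 0 0 0 0.2; -0.002 0.003 0 0 0 0 0.4; -0.002 0.003 0 0 0 0 0.6; -0.002 0.003 0 0 0 0 0.8; -0.002 0.003 0 0 0 0 1; -0.002 0.003 0 0 0 0 1; -0.002 0.003 0 0 0 0 1")

```text
time: 20.7
eef_pos: [0.5229, -0.0578, 0.0877]
tcp_rot: [-179.6, -0.1, 107.4]
ft_force: [-5.1, -1.3, 5.2]
width: 0.0218
```

```bash
python3 look.py s|head -2
```

```text
t 20.7 pos [ 0.5229 -0.0578  0.0877] rot [-1.796e+02 -1.000e-01  1.074e+02] q6 -29.5 F [-5.1 -1.3  5.2] M [-0.14  0.85 -0.01] w 0.0218
side [6.8, 118.85, 238.98]
```

The inner knob is gripped and the load is unchanged. I'll turn 10° first to make sure the outer knob doesn't go along.

>>> step_arm(rows="0 0 0 0 0 0.12 1; 0 0 0 0 0 0.24 1; 0 0 0 0 0 0.24 1; 0 0 0 0 0 0.24 1")

```text
time: 21.3
eef_pos: [0.5229, -0.0578, 0.0877]
tcp_rot: [-179.6, -0.1, 96.7]
ft_force: [-3.6, -0.6, 2.3]
width: 0.0214
```

```bash
python3 look.py t .19|head -2
```

```text
t 21.3 pos [ 0.5229 -0.0578  0.0877] rot [-1.796e+02 -1.000e-01  9.670e+01] q6 -18.8 F [-3.6 -0.6  2.3] M [-0.04  0.47 -0.04] w 0.0214
side [7.48, 108.15, 238.93]
```

That gave +0.7 N for 10.7°, which is the inner knob alone. Continuing with 40°.

>>> step_arm(rows="0 0 0 0 0 0.2 1; 0 0 0 0 0 0.4 1; 0 0 0 0 0 0.6 1; 0 0 0 0 0 0.8 1; 0 0 0 0 0 0.9 1; 0 0 0 0 0 0.9 1; 0 0 0 0 0 0.9 1")

```text
time: 22.28
eef_pos: [0.5226, -0.0578, 0.0877]
tcp_rot: [-179.6, 0.2, 56.3]
ft_force: [-4.2, -0.3, 4.4]
width: 0.022
```

```bash
python3 look.py u .89|head -2
```

```text
t 22.275 pos [ 0.5226 -0.0578  0.0877] rot [-179.6    0.2   56.3] q6 21.6 F [-4.2 -0.3  4.4] M [-0.01  0.67 -0.04] w 0.022
side [10.48, 93.11, 239.01]
```

>>> step_arm(rows="0 0 0 0 0 0.2 1; 0 0 0 0 0 0.4 1; 0 0 0 0 0 0.6 1; 0 0 0 0 0 0.8 1; 0 0 0 0 0 0.95 1; 0 0 0 0 0 0.95 1; 0 0 0 0 0 0.95 1")

```text
time: 23.25
eef_pos: [0.5225, -0.0576, 0.0877]
tcp_rot: [-179.8, 0.4, 13.6]
ft_force: [-5.0, 0.9, 4.6]
width: 0.0216
```

```bash
python3 look.py v 1.64|head -2; python3 -c "
from cell import optics
from h import *
print([needle(cv2.imread('pics/v_side.png'),optics.camera_params('side'),np.array([.6472+a,-.0488+b,.09])+Y*.002)[0].round(2) for a in(-.002,0,.002) for b in(-.002,0,.002)])"
```

```text
t 23.25 pos [ 0.5225 -0.0576  0.0877] rot [-179.8    0.4   13.6] q6 64.3 F [-5.   0.9  4.6] M [0.17 0.77 0.01] w 0.0216
side [13.86, 108.02, 238.74]
[np.float64(13.56), np.float64(14.06), np.float64(14.56), np.float64(13.36), np.float64(13.86), np.float64(14.37), np.float64(13.16), np.float64(13.66), np.float64(14.17)]
```

>>> step_arm(rows="0 0 0 0 0 0.2 1; 0 0 0 0 0 0.4 1; 0 0 0 0 0 0.48 1; 0 0 0 0 0 0.48 1; 0 0 0 0 0 0.48 1")

```text
time: 23.98
eef_pos: [0.5225, -0.0574, 0.0877]
tcp_rot: [-180.0, 0.5, -7.9]
ft_force: [-4.9, 2.2, 4.4]
width: 0.0221
```

```bash
python3 look.py x 2.0|head -2
python3 - <<'E'
from cell import optics,observe
from h import *
D=np.array([.648,-.0515,.09])+Y*.0024
c=optics.camera_params('wrist');p,_=optics.get_image('wrist');cv2.imwrite('pics/w5.png',p)
print(proj(c,D),needle(p,c,D))
s=cv2.imread('pics/x_side.png');cs=optics.camera_params('side')
u,v=proj(cs,D).astype(int)
cv2.imwrite('pics/x2.png',np.hstack([cv2.resize(rect(s,cs,np.array([.6472,-.0488,.09])+Y*.0024),(380,380)),cv2.resize(s[v-20:v+20,u-20:u+20],(380,380),interpolation=cv2.INTER_CUBIC)]))
E
```

```text
t 23.975 pos [ 0.5225 -0.0574  0.0877] rot [-180.     0.5   -7.9] q6 85.8 F [-4.9  2.2  4.4] M [0.26 0.65 0.02] w 0.0221
side [15.61, 92.51, 238.62]
[210.09093564   0.72490196] (np.float64(9.363245820328377), np.float64(0.0), np.float64(189.7904926300049))
```

View pics/x2.png

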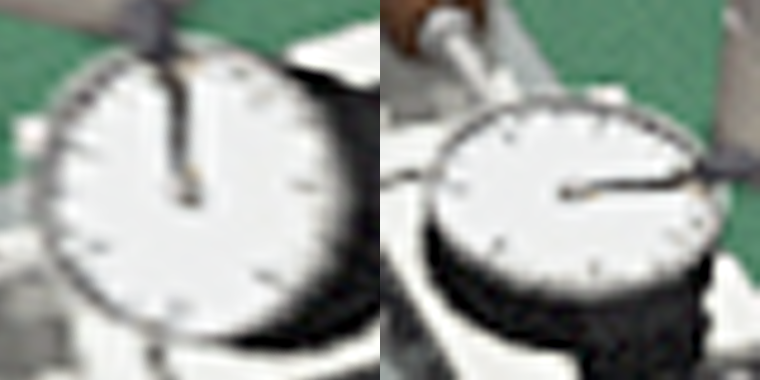

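The needle points into the marker: hub (572,192), tip (690,178) and marker (~715,172) are in line. I'll let go, raise clear, and check from above.

>>> step_arm(rows="0 0 0 0 0 0 1; 0 0 0 0 0 0 1; 0 0 0 0 0 0 0; 0 0 0 0 0 0 0; 0 0 0 0 0 0 0; 0 0 0 0 0 0 0; 0 0 -0.1 0 0 0 0; 0 0 -0.25 0 0 0 0; 0 0 -0.4 0 0 0 0; 0 0 -0.4 0 0 0 0; 0 0 -0.4 0 0 0 0")

```text
time: 25.5
eef_pos: [0.5237, -0.0576, 0.2474]
tcp_rot: [-180.0, 0.5, -7.9]
ft_force: [-0.4, 0.1, -0.3]
width: 0.0851
```

```bash
python3 look.py y 2.0|head -2
python3 - <<'E'
from cell import optics,observe
from h import *
D=np.array([.6482,-.0523,.09])+Y*.0024
c=optics.camera_params('wrist');p,_=optics.get_image('wrist');cv2.imwrite('pics/w6.png',p)
print('wrist px',proj(c,D),needle(p,c,D))
ct=optics.camera_params('top');t=cv2.imread('pics/y_top.png');print('top',needle(t,ct,D))
g=rect(p,c,D); h=rect(t,ct,D);s=cv2.imread('pics/y_side.png')
cv2.imwrite('pics/y2.png',np.hstack([cv2.resize(g,(380,380)),cv2.resize(h,(380,380))]))
go(observe(),[.45,-.0575,.25])
E
```

```text
t 25.5 pos [ 0.5237 -0.0576  0.2474] rot [-180.     0.5   -7.9] q6 85.8 F [-0.4  0.1 -0.3] M [-0.04  0.01 -0.  ] w 0.0851
side [15.62, 89.68, 236.02]
wrist px [242.02426686  53.32904644] (np.float64(16.018686986462725), np.float64(68.38038177490235), np.float64(232.1179656982422))
top (np.float64(0.773645937708144), np.float64(59.6810546875), np.float64(70.77122650146485))
pos [ 0.5228 -0.0574  0.2453] rot [-180.     0.7   -7.9] q6 85.8 t 25.65 rows [-0.18   0.025 -0.01 ] [0. 0. 0.]
```

View pics/y2.png

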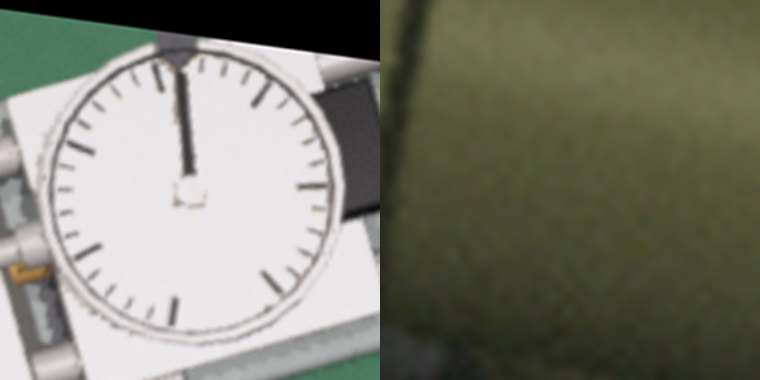

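In the left half, the wrist view, the needle's point (179,68) stands exactly at the marker (178,60), one short tick past 15 N. In the right half, the arm blocks the top camera. The arm is clear, so I'm handing in.

```bash
python3 -c "
from cell import job
print(job.job_done())"
```

```text
the job is handed in; nothing more can be done
None
```

I ran the handle up with the outer knob until the cap was home at about 6.8 N and held it there. I then turned the inner knob about 2 rad, let go, raised the arm clear and handed the job in at about 26 s.

- **Final load:** after release the wrist camera read the needle at 16.0 N, with its point on the marker (about 15.9 to 16 N). The side camera read 15.6 N.
- **Limits:** no load reading was above 16.0 N, and the wrist force reads near zero with the arm clear. I did not measure the handle's butt against the stop directly. I judged it seated from the load steps: about 1 N, then 2 N, then a steep rise.
- **TCP offset:** the real fingertips stood about 40 mm farther back along the tool than the TCP pose and `tcp_to_tips` imply. Because of that, my first two grasps closed on the inner knob instead of the outer one. They did not turn it or change the load. Both cameras' depth showed the offset and I corrected for it.
- **Top camera:** it was no use for the last check because the arm blocked its view of the dial.

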